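Shut and bolt the printmaker's tool chest

TASK

Shut and bolt the wooden tool chest: press its half-open lid down gently until it lies flush, then lift the barrel bolt's handle out of its notch, slide the bolt across through the staple on the lid, and lower the handle into the other notch so that it lies locked. Feel for the end of the slide rather than forcing the bolt, do not slam or lean hard on the lid, and leave the tools and tins lying about where they are.

Things in the scene. Friction and masses are not known exactly. Their poses are not given: they have to be found in the camera images.
- chest: Wooden tool chest, fixed, 280 x 400 x 100 mm (x, y, z). Origin: centre of its underside; z up. Its top is a fixed deck from y = -200 to -40 mm with the steel barrel bolt, then the lid from y = -40 to +200 mm. The bolt's axis runs along y at x = 0, z = 112 mm (12 mm over the deck); the bolt shoots to +y, over the lid. Barrel and sleeve reach 26 mm over the deck.
- knob (a point): Centre of the 19 mm ball on the bolt's handle, 46 mm from the bolt's axis on an 8 mm square stem. At the start it lies on the chest's -x side, near x = -43, y = -123, z = 128 mm in the chest's frame. Pinched between fingers closing along the chest's y, it pivots in them while it is carried round the bolt's axis.
- handle (a joint): Turn of the handle about the bolt's axis, rad. 0: down in a notch, stem leaning to -x, 20 degrees above level; 1.22: straight up; leaning clearly off upright it falls by its own weight. The slot along the barrel's top lets the bolt slide only between about 1.05 and 1.4.
- bolt (a joint): Travel of the bolt to chest +y, m. About 0 in the open notch, 0.038 to 0.062 in the locking one: that is cut in a separate sleeve, set by hand under slotted screws, so its place is found only by feel. Notches are 11 mm wide for the 8 mm stem; the slot ends at the far wall of the locking notch, so the stem stops 1.5 mm past the notch's middle. Slides with 2.5 N of friction.
- lid (a joint): Lid angle, rad. 0: flush, on its stop; grows as it opens; 0.22 to 0.55 at the start. It turns about a line along x at y = +200, z = 100 mm of the chest. Stiff hinges: it stays where it is left, and goes down under some 6 to 11 N pressed near its free edge, until it meets its stop.
- lid_edge (a point): Middle of the lid's free edge, on its upper face. The lid is a board 280 mm wide (x), 239 mm from hinge to free edge, 12 mm thick. Only the staple stands on it.
- staple (a point): Centre of the opening of the steel staple on the lid, 13 mm in from the middle of the free edge; opening 16 mm wide, 19 mm high, top of the staple 24 mm over the lid. The 12 mm bar goes through only if the lid is flush to about 4 mm.
- deck_gouge: Small gouge, wooden handle, 140 mm long, lying on the deck beyond the bolt, to be left alone. Origin: middle of its underside.
- deck_tin: Small dark ink tin, 40 mm across, 28 mm high, on the deck's near outer corner, to be left alone. Origin: middle of its underside.
- lino_block: Lino block on plywood, 100 x 140 x 21 mm, flat on the bench, to be left alone. Origin: middle of its underside.
- brayer: Ink roller with wooden handle, about 210 mm long, on the bench, to be left alone. Origin: under its roller.
- ink_tin: Steel ink tin, 84 mm across, 55 mm high, on the bench, to be left alone. Origin: middle of its underside.
- ink_knife: Ink spatula, 240 mm long, flat on the bench, to be left alone. Origin: middle of its underside.
- baren: Round wooden hand press with a bar grip, 112 mm across, 32 mm high, on the bench, to be left alone. Origin: middle of its underside.

How it is judged (in metres and radians):
On the way, in this order (a step that is already met when the one before it is completed fails the run):
1. the lid is pressed down flush (value of joint lid below 0.01 rad), for 0.2 s.
2. the handle is lifted out of its open notch, the lid still flush (value of joint lid below 0.01 rad and value of joint handle above 0.95 rad and value of joint bolt below 0.02 m), for 0.1 s.
3. the bolt is slid through the staple (value of joint lid below 0.01 rad and value of joint bolt above 0.034 m), for 0.1 s.
At the end, for the whole second after the job is handed in: The lid lies flush (within 0.01 rad), the bolt has come at least 34 mm across and stands in the staple, and its handle lies down in the locking notch (within 0.25 rad of its seat), at rest (all of step 3 and value of joint handle below 0.25 rad and velocity of joint bolt below 0.005 m/s and velocity of joint handle below 0.1 rad/s); the robot touches nothing.
It fails at once if the bolt was forced: its handle pressed on the barrel or sleeve with more than 20 N (contact force between handle and chest above 20 N).
It fails at once if the bolt was rammed against the lid or staple with more than 20 N (contact force between bolt and lid above 20 N).
It fails at once if the lid was leaned on with more than 35 N (contact force between any of the fingers, the arm and lid above 35 N).
It fails at once if the lid was slammed (faster than 2.5 rad/s) (velocity of joint lid below -2.5 rad/s).
It fails at once if a bystander was moved by more than 30 mm (distance of any of deck_gouge, deck_tin, lino_block, brayer, ink_tin, ink_knife, baren from where it was at the start of the episode above 0.03 m).
It also fails if it takes over 58 s, if anything falls off the work surface, if the arm or the gripper's body presses on something with over 40 N, if the wrist force passes 120 N, or if a joint passes its speed limit or range.

ROBOT

A 6-joint arm with a two-finger parallel gripper is mounted at the origin on the work surface. World frame = base frame: x ahead of the robot, y to its left, z up, the work surface at z = 0. Lengths are in m, angles in degrees, forces in N, time in s.
With the tool pointing down it reaches from about 0.35 to 0.875 m from the base axis. Payload 4.2 kg.
Tool frame: the origin (TCP) lies at the very end of the fingers, on their centre line; the grasp point (between the pads) lies 19 mm behind it (r.grip_point_offset is the distance from the TCP to the grasp point, in m); z points along the fingers, y is the line along which they close (so a half turn about z gives the same grasp; the last joint's range is limited). The gripper opens to 87 mm and grips with 3 to 60 N. Pads are 19 mm wide; open, the fingers measure 117 mm over their backs; the gripper's body (75 mm by 190 mm) begins 51 mm behind the grasp point.
Start: joints at [-57.204, 22.042, 0.453, 0, -68.411, -14.817], TCP at [0.193, -0.594, 0.223] pointing down, gripper open.
Joint ranges: [-179.83, 179.83], [-69.29, 118.12], [-61.27, 80.66], [-181.25, 117.63], [-171.15, -9.14], [-177.46, 177.46]. Speed limits (degrees/s): [159.86, 159.86, 180, 180, 180, 180].

INTERFACE

Orientations are given as a 3x3 rotation matrix whose columns are the frame's x, y, z axes.
In Python, from station import r, cams gives the robot as it stands. The module is installed in compiled form; this text tells all that it offers.
- The arm moves only by the shell command python3 -m handwheel 'ROWS'. ROWS is JSON, a list that holds one entry, the list of rows, each a list of 7 numbers: the turn, a rotation vector about the tool's x, y, z in units of 6 degrees (1.0 is 6 degrees), then the shift along the tool's x, y, z in m, then the finger opening in m, from 0 to 0.087. In form: [[[ax, ay, az, x, y, z, jaw], ...]]. A call has 1 to 12 rows; each row shifts and turns the commanded pose from where the row before left it, along the tool's axes as they then stand; what a row does not reach is not made up. A row lasts 1/10 s, in which the tool goes at most 50 mm and 8.59 degrees, less where a joint would pass 70% of its speed; a pose out of reach is approached as far as the arm can. A call with a gripper value outside its range is refused whole. The fingers move at their own pace and stop on an object; the grip force is fixed at half the most. Time passes only in rows, so rows that do not move let the fingers close. It gives the time, the measured TCP pose, the force, the opening and the grip force at its end, in the units of the state.
- r.sense(): the state, without advancing time (a new reading comes with each control period).
- cams.capture(name): name is "scene" or "top" or "wrist"; returns the picture (384x512x3 uint8, red, green, blue); there is no depth.
- cams.get_calibration(name): a dict with "camera_matrix" (3x3 intrinsics, pixels), "rvec" (rotation vector, rad) and "tvec" (3), from world to camera coordinates, as OpenCV has them; the wrist camera has in their place "T_tool_cam" (4x4, takes a point from camera to tool coordinates, whose origin is the TCP and whose axes are the flange's). Camera axes: x right, y down, z forward; pixel columns grow to the right and rows downward; lengths in m; the calibration is good to about 2 mm. The wrist camera is an equidistant fisheye: a pixel r from the principal point sees the ray r / f radians off the axis. A picture is of the moment at which its call begins: read the wrist's pose just before it. get_calibration takes no time and is no camera call.
- r.finish_job(): hands the job in; it is judged then, once.
The state is a dict: "time_s": time; "joints": joint angles; "joint_velocities": joint speeds; "effort": joint torques, N m; "tcp_pos": TCP position; "ee_rot": TCP orientation; "wrist_force": force on the tool from outside, world axes, zero at the start; "moment": the same for the moment, N m; "gripper_width": opening from 0.0 (shut) to 1.0 (fully open); "gripper_force": force on a finger pad.
Only numpy, scipy, OpenCV 4.12 (cv2) and the standard library are available. Lean on these libraries where they do the work, as an engineer would, in place of code of your own. Each camera call takes 0.05 s, during which the arm holds its last target. There are 200 camera calls.

## Working session

There is one attempt and no reset: what is moved stays moved. The work goes in short steps, Python scripts to look and compute and a shell command to move; the robot and the scene stay as the last step left them, time stands still between calls to the robot, and variables do not carry over. Pictures are saved under pics/ and viewed, at most 10 in all, crops included, and the job is handed in when it is done.

```bash
mkdir -p pics; cat > h.py <<'E'
import numpy as np, cv2
from station import r, cams
def cal(n):
    c=cams.get_calibration(n); K=np.array(c["camera_matrix"],float)
    R=cv2.Rodrigues(np.array(c["rvec"],float))[0]; t=np.array(c["tvec"],float).ravel()
    return K,R,t
def ray(n,u,v):
    K,R,t=cal(n); d=R.T@np.linalg.solve(K,[u,v,1.]); return -R.T@t, d/np.linalg.norm(d)
def onz(n,u,v,z):
    o,d=ray(n,u,v); return o+d*(z-o[2])/d[2]
def proj(n,p):
    K,R,t=cal(n); q=K@(R@np.asarray(p,float)+t); return q[:2]/q[2]
def tri(rays):
    A=sum(np.eye(3)-np.outer(d,d) for o,d in rays); b=sum((np.eye(3)-np.outer(d,d))@o for o,d in rays)
    p=np.linalg.solve(A,b); return p,[np.linalg.norm(np.cross(p-o,d)) for o,d in rays]
def snap(n,f):
    im=cams.capture(n); cv2.imwrite(f"pics/{f}.png",cv2.cvtColor(im,cv2.COLOR_RGB2BGR)); return im
E
python3 - <<'E'
from h import *
a=snap("scene","s0");b=snap("top","t0")
for n in("scene","top"):
    K,R,t=cal(n);print(n,K[0,0],-R.T@t,R[2])
s=r.sense();print(s["time_s"],s["tcp_pos"],np.round(s["ee_rot"],3),s["wrist_force"])
x=cv2.imread("pics/s0.png");y=cv2.imread("pics/t0.png")
cv2.imwrite("pics/s0b.png",cv2.resize(x,(800,600)));cv2.imwrite("pics/t0b.png",cv2.resize(y,(800,600)))
E
```

```text
scene 375.8099876318067 [ 1.0424514  -0.41022107  1.18741535] [-0.41224884  0.31014932 -0.85665529]
top 376.8083174488449 [0.35906387 0.01581616 1.16555243] [ 0.16123818 -0.01807529 -0.98674999]
0.1 [ 0.19278237 -0.59397184  0.22157981] [[-0.951 -0.309 -0.001]
 [-0.309  0.951  0.002]
 [ 0.     0.002 -1.   ]] [ 0.07070758 -0.18906647 -0.02507407]
```

View pics/s0b.png

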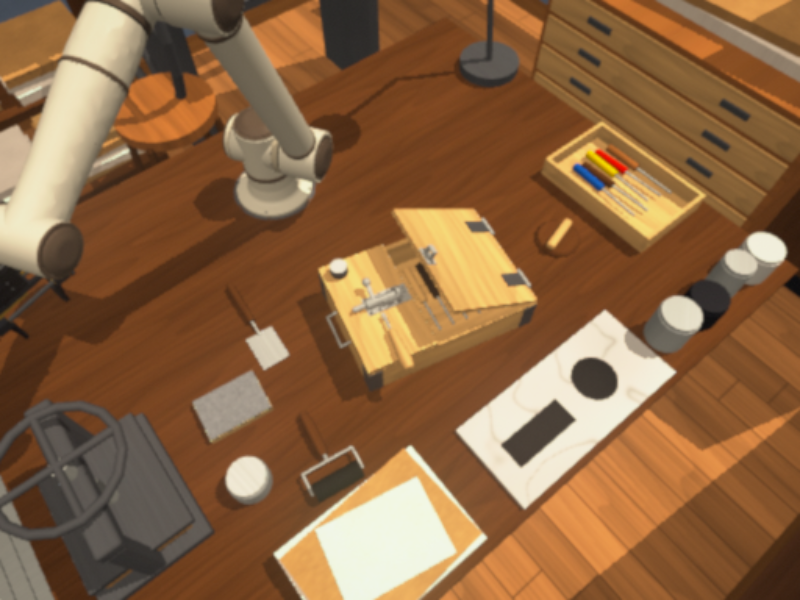

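View pics/t0b.png

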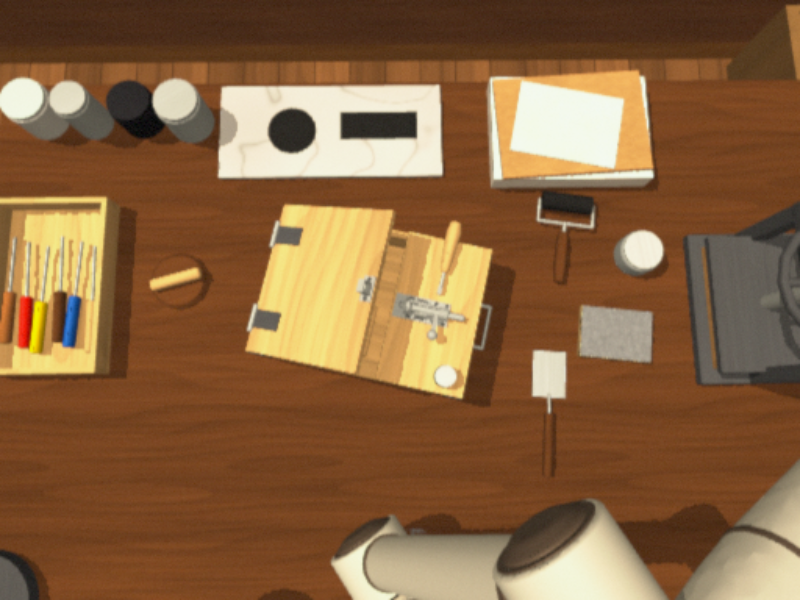

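The scene and top views show the chest. In the 800x600 top view the deck corners are near (491,248) and (463,397), the hinge corners near (284,205) and (247,351), and the knob near (432,335). The chest's +y points left, towards world +y, and its -x side faces the robot.

```bash
python3 - <<'E'
from h import *
k=1.5625
P=lambda n,u,v,z:onz(n,u/k,v/k,z)
c={'++':P("top",284,205,.1),'-+':P("top",247,351,.1),'--':P("top",463,397,.1),'+-':P("top",491,248,.1)}
for q in c:print(q,c[q].round(4))
for a,b in(('++','-+'),('-+','--'),('--','+-'),('+-','++')):print(a,b,np.linalg.norm(c[a]-c[b]))
src=np.array([[140,200],[-140,200],[-140,-200],[140,-200]])/1000.
dst=np.array([c[x][:2] for x in('++','-+','--','+-')])
z1=src@[1,1j];z2=dst@[1,1j]; m=z2.mean(); w=(np.conj(z1)*(z2-m)).sum(); th=np.angle(w)
print("o",m,"yaw",np.degrees(th),"res",np.abs(z2-m-np.exp(1j*th)*z1))
y=cv2.imread("pics/t0.png")[125:260,150:325];cv2.imwrite("pics/t0c.png",cv2.resize(y,(778,600),interpolation=cv2.INTER_CUBIC))
y=cv2.imread("pics/s0.png")[125:260,190:365];cv2.imwrite("pics/s0c.png",cv2.resize(y,(778,600),interpolation=cv2.INTER_CUBIC))
E
```

```text
++ [0.7141 0.2333 0.1   ]
-+ [0.4414 0.2946 0.1   ]
-- [ 0.3534 -0.0922  0.1   ]
+- [ 0.6265 -0.1528  0.1   ]
++ -+ 0.27950065919545225
-+ -- 0.3966853480261061
-- +- 0.27964884214148034
+- ++ 0.39595305052676977
o (0.5338514184599765+0.07072583114956502j) yaw -12.727238616392778 res [0.0016655  0.00207682 0.00130155 0.00241971]
```

View pics/t0c.png

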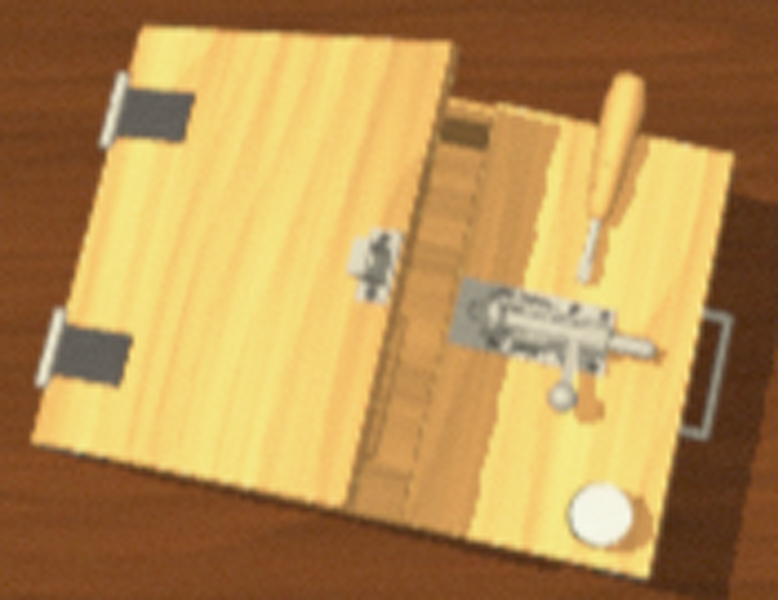

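View pics/s0c.png

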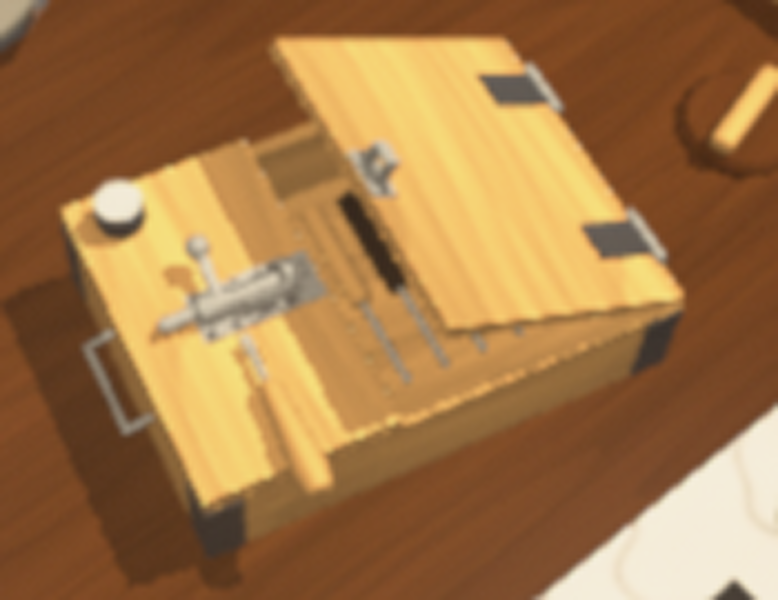

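The crops show the knob at (562,397) in the top view and (198,244) in the scene view. The lid's free-edge corners are at (455,42) and (348,505) in the top view, and (450,328) and (275,40) in the scene view. The staple is at about (378,265) in the top view and (376,165) in the scene view.

```bash
cat >> h.py <<'E'
def T(u,v): return ray("top",u/4.4457+150-.4,v/4.4457+125-.4)
def S(u,v): return ray("scene",u/4.4457+190-.4,v/4.4457+125-.4)
YAW=np.radians(-12.73)
C=np.array([[np.cos(YAW),-np.sin(YAW),0],[np.sin(YAW),np.cos(YAW),0],[0,0,1]]); O=np.array([.5339,.0707,0])
E
python3 - <<'E'
from h import *
for n,a,b in(("knob",T(562,397),S(198,244)),("edge+",T(455,42),S(450,328)),("edge-",T(348,505),S(275,40)),("staple",T(378,265),S(376,165)),
 ("deck+-",T(735,153),S(205,505)),("deck--",T(650,578),S(62,208)),("tin",T(601,515),S(119,197))):
    p,e=tri([a,b]); print(n,p.round(4),"chest",(C.T@(p-O)).round(4),np.round(e,4))
for p in([-.043,-.123,.128],[0,-.040,.1],[0,-.17,.1]): print(p,(O+C@p).round(4))
E
```

```text
knob [ 0.4638 -0.0363  0.1305] chest [-0.0448 -0.1198  0.1305] [0.0001 0.0001]
edge+ [0.6678 0.027  0.2105] chest [ 0.1402 -0.0131  0.2105] [0.0006 0.0006]
edge- [0.3967 0.0909 0.2093] chest [-0.1382 -0.0105  0.2093] [0.0009 0.0009]
staple [0.5342 0.0736 0.2125] chest [-0.0003  0.0029  0.2125] [0.0013 0.0013]
deck+- [ 0.6258 -0.1545  0.0999] chest [ 0.1392 -0.1994  0.0999] [0.0004 0.0004]
deck-- [ 0.3527 -0.0897  0.1003] chest [-0.1414 -0.1964  0.1003] [0.0012 0.0012]
tin [ 0.3912 -0.0581  0.1305] chest [-0.1108 -0.1571  0.1305] [0.0007 0.0007]
[-0.043, -0.123, 0.128] [ 0.4649 -0.0398  0.128 ]
[0, -0.04, 0.1] [0.5251 0.0317 0.1   ]
[0, -0.17, 0.1] [ 0.4964 -0.0951  0.1   ]
```

```bash
cat >> h.py <<'E'
def goto(pc, tag=""):
    "tool-frame turn (units) and shift (applied after the turn) to vertical tool, y along chest y, TCP at chest point pc"
    from scipy.spatial.transform import Rotation as Q
    s=r.sense(); R=np.array(s["ee_rot"]); p=np.array(s["tcp_pos"])
    y=C[:,1]; z=np.array([0,0,-1.]); G=np.c_[np.cross(y,z),y,z]
    rv=np.degrees(Q.from_matrix(R.T@G).as_rotvec())/6
    print(tag,"t",s["time_s"],"chest",(C.T@(p-O)).round(4),"turn",rv.round(2),"shift",(G.T@(O+C@np.array(pc)-p)).round(4),"Fchest",(C.T@np.array(s["wrist_force"])).round(2))
E
python3 -m handwheel '[[[0,0,1.28,0,0,-0.02,0.0],[0,0,1.28,0,0,-0.02,0.0],[0,0,1.28,0,0,-0.02,0.0],[0,0,1.28,0,0,-0.01,0.0],[0,0,0,0,0,0,0]]]'
python3 -c "
from h import *
goto([-.055,-.005,.25])"
```

```text
time_s: 0.6
tcp_pos: [0.1932, -0.595, 0.294]
ee_rot: [[-0.975, 0.22, 0.001], [0.22, 0.975, -0.003], [-0.002, -0.002, -1.0]]
wrist_force: [-0.1, 0.4, -0.4]
gripper_width: 0.629
gripper_force: 0.0
 t 0.6 chest [-0.1857 -0.7244  0.294 ] turn [-0.02  0.02  0.  ] shift [-0.1307  0.7194  0.044 ] Fchest [-0.23  0.38 -0.42]
```

```bash
python3 -m handwheel '[[[0,0,0,-0.0065,0.036,0,0],[0,0,0,-0.0065,0.036,0,0],[0,0,0,-0.0065,0.036,0,0],[0,0,0,-0.0065,0.036,0,0],[0,0,0,-0.0065,0.036,0,0],[0,0,0,-0.0065,0.036,0,0],[0,0,0,-0.0065,0.036,0,0],[0,0,0,-0.0065,0.036,0,0],[0,0,0,-0.0065,0.036,0,0],[0,0,0,-0.0065,0.036,0,0]]]'
python3 -m handwheel '[[[0,0,0,-0.0065,0.036,0,0],[0,0,0,-0.0065,0.036,0,0],[0,0,0,-0.0065,0.036,0,0],[0,0,0,-0.0065,0.036,0,0],[0,0,0,-0.0065,0.036,0,0],[0,0,0,-0.0065,0.036,0,0],[0,0,0,-0.0065,0.036,0,0],[0,0,0,-0.0065,0.036,0,0],[0,0,0,-0.0065,0.036,0,0],[0,0,0,0,0,0,0]]]'
python3 -c "
from h import *
goto([-.055,-.005,.22])"
```

```text
time_s: 1.6
tcp_pos: [0.3355, -0.256, 0.2915]
ee_rot: [[-0.976, 0.218, -0.001], [0.218, 0.976, 0.001], [0.002, 0.001, -1.0]]
wrist_force: [0.8, -0.0, -0.4]
gripper_width: 0.007
gripper_force: 0.0
time_s: 2.6
tcp_pos: [0.465, 0.0484, 0.2908]
ee_rot: [[-0.977, 0.214, -0.002], [0.214, 0.977, -0.0], [0.002, -0.001, -1.0]]
wrist_force: [0.8, -0.7, -0.9]
gripper_width: 0.007
gripper_force: 0.0
 t 2.6 chest [-0.0623 -0.037   0.2908] turn [-0.01 -0.02  0.06] shift [-0.0073  0.032   0.0708] Fchest [ 0.99 -0.54 -0.88]
```

```bash
python3 -m handwheel '[[[0,0,0.05,-0.003,0.016,0.02,0],[0,0,0,-0.003,0.016,0.02,0],[0,0,0,0,0,0.02,0],[0,0,0,0,0,0.01,0],[0,0,0,0,0,0.005,0],[0,0,0,0,0,0.005,0],[0,0,0,0,0,0.005,0],[0,0,0,0,0,0.005,0],[0,0,0,0,0,0.005,0],[0,0,0,0,0,0.005,0]]]'
python3 -c "
from h import *
goto([-.055,-.005,.10])"
```

```text
time_s: 3.6
tcp_pos: [0.4771, 0.0724, 0.1951]
ee_rot: [[-0.974, 0.225, 0.0], [0.225, 0.974, -0.005], [-0.002, -0.005, -1.0]]
wrist_force: [-2.5, -7.1, 11.5]
gripper_width: 0.005
gripper_force: 5.4
 t 3.6 chest [-0.0558 -0.0108  0.1951] turn [-0.05  0.01 -0.04] shift [-0.0008  0.0058  0.0951] Fchest [-0.85 -7.45 11.52]
```

```bash
python3 -m handwheel '[[[0,0,0,0,0,0.006,0],[0,0,0,0,0,0.006,0],[0,0,0,0,0,0.006,0],[0,0,0,0,0,0.006,0],[0,0,0,0,0,0.006,0],[0,0,0,0,0,0.006,0],[0,0,0,0,0,0.006,0],[0,0,0,0,0,0.006,0],[0,0,0,0,0,0.006,0],[0,0,0,0,0,0.006,0],[0,0,0,0,0,0.006,0],[0,0,0,0,0,0.006,0]]]'
python3 -c "
from h import *
goto([-.055,-.005,.10])"
```

```text
time_s: 4.8
tcp_pos: [0.4781, 0.0742, 0.1223]
ee_rot: [[-0.974, 0.225, 0.002], [0.225, 0.974, -0.002], [-0.002, -0.001, -1.0]]
wrist_force: [-0.7, -5.2, 6.8]
gripper_width: 0.005
gripper_force: 3.4
 t 4.8 chest [-0.0552 -0.0089  0.1223] turn [-0.01  0.02 -0.04] shift [-0.0002  0.0039  0.0223] Fchest [ 0.49 -5.23  6.75]
```

```bash
python3 -m handwheel '[[[0,0,0,0,0,0.004,0],[0,0,0,0,0,0.004,0],[0,0,0,0,0,0.003,0],[0,0,0,0,0,0.003,0],[0,0,0,0,0,0.002,0],[0,0,0,0,0,0.002,0]]]'; python3 -m handwheel '[[[0,0,0,0,0,0.001,0],[0,0,0,0,0,0.001,0]]]'
```

```text
time_s: 5.4
tcp_pos: [0.4778, 0.074, 0.1041]
ee_rot: [[-0.974, 0.225, 0.001], [0.225, 0.974, -0.002], [-0.002, -0.002, -1.0]]
wrist_force: [-0.7, -6.0, 8.1]
gripper_width: 0.003
gripper_force: 3.4
time_s: 5.6
tcp_pos: [0.4778, 0.074, 0.1021]
ee_rot: [[-0.974, 0.225, 0.001], [0.225, 0.974, -0.002], [-0.002, -0.002, -1.0]]
wrist_force: [-0.5, -5.0, 7.0]
gripper_width: 0.007
gripper_force: 3.4
```

```bash
for i in 1 ; do python3 -m handwheel '[[[0,0,0,0,0,0.001,0],[0,0,0,0,0,0.0005,0]]]' | grep -E "tcp|wrist"; python3 -m handwheel '[[[0,0,0,0,0,0.0005,0],[0,0,0,0,0,0.0005,0]]]'| grep -E "tcp|wrist"; done
```

```text
tcp_pos: [0.4778, 0.074, 0.1006]
wrist_force: [-0.3, -5.1, 7.2]
tcp_pos: [0.4779, 0.074, 0.1003]
wrist_force: [-3.8, -5.3, 14.6]
```

```bash
python3 -m handwheel '[[[0,0,0,0,0,0.0003,0],[0,0,0,0,0,0,0],[0,0,0,0,0,0,0]]]' | grep -E "tcp|wrist"
```

```text
tcp_pos: [0.4779, 0.074, 0.1003]
wrist_force: [-3.4, -5.1, 13.6]
```

```bash
python3 -m handwheel '[[[0,0,0,0,0,-0.02,0.04],[0,0,0,0,0,-0.03,0.04],[0,0,0,0,0,-0.03,0.04],[0,0,0,0,-0.03,-0.01,0.04],[0,0,0,-0.004,-0.04,0,0.04],[0,0,0,-0.004,-0.04,0,0.04],[0,0,0,-0.004,0,0,0.04],[0,0,0,0,0,0,0.04]]]'
python3 - <<'E'
from h import *
goto([-.0445,-.121,.111])
c=cams.get_calibration("wrist");print(c)
s=r.sense();im=snap("wrist","w0")
K=np.array(c["camera_matrix"],float);Tc=np.array(c["T_tool_cam"])
R=np.array(s["ee_rot"]);p=np.array(s["tcp_pos"])
for n,q in(("knob",[-.0445,-.121,.129]),("edge",[0,-.04,.1]),("corner",[-.14,-.2,.1]),("corner+",[.14,-.2,.1])):
    w=O+C@np.array(q); a=np.linalg.inv(Tc)@np.r_[R.T@(w-p),1]; th=np.arctan2(np.hypot(a[0],a[1]),a[2]); u=a[:2]/np.hypot(a[0],a[1])*th
    print(n,(K[:2,2]+np.array([K[0,0]*u[0],K[1,1]*u[1]])).round(1))
cv2.imwrite("pics/w0b.png",cv2.resize(cv2.imread("pics/w0.png"),(800,600)))
E
```

```text
time_s: 7.1
tcp_pos: [0.4647, -0.0353, 0.1883]
ee_rot: [[-0.974, 0.228, 0.002], [0.228, 0.974, 0.0], [-0.002, 0.001, -1.0]]
wrist_force: [-0.6, 0.2, 0.6]
gripper_width: 0.453
gripper_force: 0.0
 t 7.1 chest [-0.0441 -0.1186  0.1883] turn [ 0.01  0.02 -0.07] shift [ 0.0004 -0.0024  0.0773] Fchest [-0.58  0.08  0.61]
{'camera_matrix': array([[297.31863964,   0.        , 256.10665413],
       [  0.        , 297.31863964, 192.6207254 ],
       [  0.        ,   0.        ,   1.        ]]), 'T_tool_cam': array([[ 5.51049638e-04, -9.58485968e-01, -2.85139169e-01,
         7.74823494e-02],
       [ 9.99998741e-01,  9.52445097e-04, -1.26905159e-03,
         6.29650288e-04],
       [ 1.48794755e-03, -2.85138110e-01,  9.58485286e-01,
        -1.62514443e-01],
       [ 0.00000000e+00,  0.00000000e+00,  0.00000000e+00,
         1.00000000e+00]])}
knob [252.6 206. ]
edge [338.2 239. ]
corner [159.9  89.1]
corner+ [188.3 343.9]
```

View pics/w0b.png

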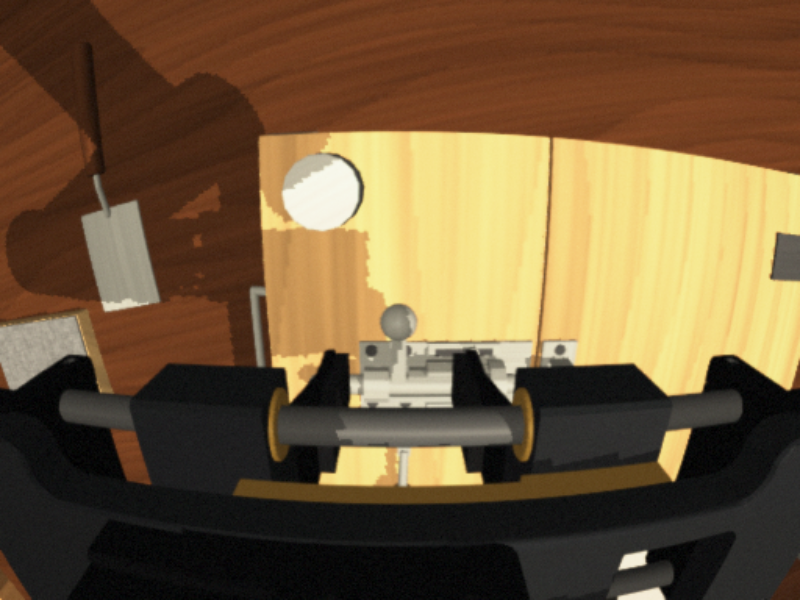

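The lid is flush: the seam at x≈550 is even. The knob is at (398,322), within 2 px of the prediction, and centred between the fingers. I'm descending.

```bash
python3 -m handwheel '[[[0,0,-0.07,0.0,-0.001,0.02,0.04],[0,0,0,0,0,0.02,0.04],[0,0,0,0,0,0.015,0.04],[0,0,0,0,0,0.012,0.04],[0,0,0,0,0,0.008,0.04],[0,0,0,0,0,0,0.04]]]'
python3 -c "
from h import *
goto([-.0445,-.1195,.111])"
```

```text
time_s: 7.75
tcp_pos: [0.4635, -0.0349, 0.1119]
ee_rot: [[-0.976, 0.217, -0.002], [0.217, 0.976, -0.0], [0.002, -0.001, -1.0]]
wrist_force: [-0.4, -0.6, 0.1]
gripper_width: 0.461
gripper_force: 0.0
 t 7.75 chest [-0.0454 -0.1185  0.1119] turn [-0.01 -0.02  0.03] shift [-0.0009 -0.001   0.0009] Fchest [-0.27 -0.64  0.07]
```

```bash
python3 -m handwheel '[[[0,0,0,-0.0005,-0.001,0,0.026],[0,0,0,0,0,0,0.022],[0,0,0,0,0,0,0.022]]]'; python3 -m handwheel '[[[0,0,0,0,0,0,0.0195],[0,0,0,0,0,0,0.0195]]]'
python3 -c "
from h import *
goto([-.0445,-.1195,.111])"
```

```text
time_s: 8.05
tcp_pos: [0.4646, -0.0365, 0.1134]
ee_rot: [[-0.976, 0.218, 0.001], [0.218, 0.976, 0.0], [-0.001, 0.001, -1.0]]
wrist_force: [0.2, -0.1, 0.4]
gripper_width: 0.29
gripper_force: 0.0
time_s: 8.25
tcp_pos: [0.4643, -0.0366, 0.113]
ee_rot: [[-0.976, 0.219, 0.001], [0.219, 0.976, 0.0], [-0.001, 0.0, -1.0]]
wrist_force: [0.8, -0.1, 0.5]
gripper_width: 0.23
gripper_force: 0.0
 t 8.25 chest [-0.0443 -0.12    0.113 ] turn [0.   0.01 0.02] shift [0.0002 0.0005 0.002 ] Fchest [0.82 0.11 0.51]
```

```bash
python3 -m handwheel '[[[0,0,0,0,0,0.001,0.018],[0,0,0,0,0,0,0.017]]]'; python3 -m handwheel '[[[0,0,0,0,0,0,0.012],[0,0,0,0,0,0,0.012]]]'
python3 -c "
from h import *
goto([-.0445,-.1195,.111])"
```

```text
time_s: 8.45
tcp_pos: [0.4644, -0.0364, 0.1119]
ee_rot: [[-0.976, 0.218, 0.001], [0.218, 0.976, 0.0], [-0.001, 0.0, -1.0]]
wrist_force: [-0.3, 1.7, 1.9]
gripper_width: 0.207
gripper_force: 10.3
time_s: 8.65
tcp_pos: [0.4644, -0.0364, 0.1119]
ee_rot: [[-0.976, 0.218, 0.001], [0.218, 0.976, 0.0], [-0.0, 0.0, -1.0]]
wrist_force: [-0.3, 1.8, 2.2]
gripper_width: 0.191
gripper_force: 30.0
 t 8.65 chest [-0.0442 -0.1198  0.1119] turn [0.   0.   0.02] shift [0.0003 0.0003 0.0009] Fchest [-0.72  1.68  2.17]
```

```bash
python3 -m handwheel '[[[0,0,0,-0.0017,0,-0.0036,0.012],[0,0,0,-0.0017,0,-0.0036,0.012],[0,0,0,-0.0023,0,-0.0033,0.012],[0,0,0,-0.0023,0,-0.0033,0.012],[0,0,0,-0.0028,0,-0.0028,0.012],[0,0,0,-0.0028,0,-0.0028,0.012]]]'
python3 -c "
from h import *
goto([-.0010,-.1195,.1422])"
```

```text
time_s: 9.25
tcp_pos: [0.4768, -0.0397, 0.1311]
ee_rot: [[-0.976, 0.219, -0.002], [0.219, 0.976, -0.0], [0.002, -0.001, -1.0]]
wrist_force: [-2.3, 2.8, -1.9]
gripper_width: 0.195
gripper_force: 30.0
 t 9.25 chest [-0.0313 -0.1203  0.1311] turn [-0.01 -0.02  0.02] shift [-0.0303  0.0008 -0.0111] Fchest [-2.83  2.24 -1.88]
```

```bash
python3 -m handwheel '[[[0,0,0,-0.0033,0,-0.0023,0.012],[0,0,0,-0.0033,0,-0.0023,0.012],[0,0,0,-0.0036,0,-0.0017,0.012],[0,0,0,-0.0036,0,-0.0017,0.012],[0,0,0,-0.0039,0,-0.001,0.012],[0,0,0,-0.0039,0,-0.001,0.012],[0,0,0,-0.004,0,-0.0004,0.012],[0,0,0,-0.004,0,-0.0004,0.012],[0,0,0,0,0,0,0.012],[0,0,0,0,0,0,0.012]]]'
python3 - <<'E'
from h import *
goto([-.0010,-.1195,.1422])
im=snap("scene","s1")
y=cv2.imread("pics/s1.png")[125:260,190:365];cv2.imwrite("pics/s1c.png",cv2.resize(y,(778,600),interpolation=cv2.INTER_CUBIC))
E
```

```text
time_s: 10.25
tcp_pos: [0.507, -0.0465, 0.1424]
ee_rot: [[-0.976, 0.219, 0.001], [0.219, 0.976, -0.001], [-0.001, -0.0, -1.0]]
wrist_force: [-2.9, -1.7, 5.0]
gripper_width: 0.19
gripper_force: 30.0
 t 10.25 chest [-0.0005 -0.1202  0.1424] turn [-0.    0.01  0.02] shift [0.0005 0.0007 0.0002] Fchest [-2.5  -2.28  5.02]
```

View pics/s1c.png

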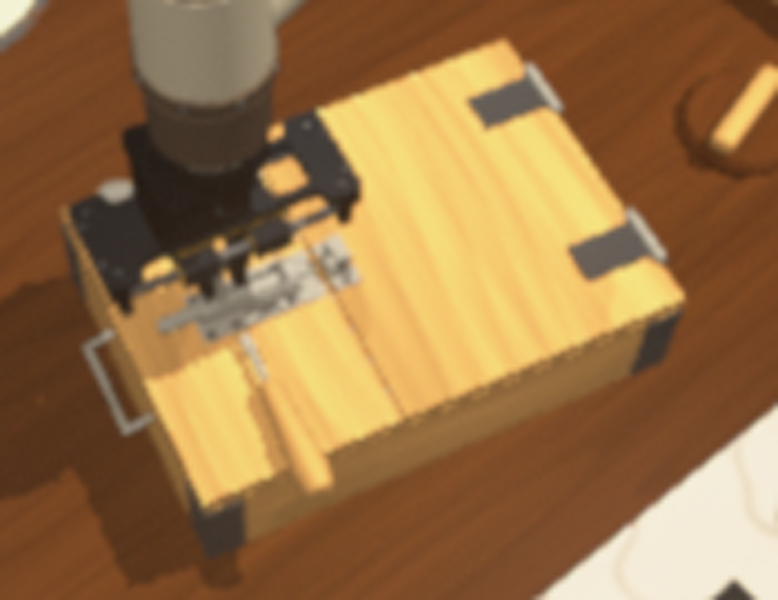

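The lid is flush and the fingers hold the knob upright over the barrel near (225,285). I'll slide the bolt now, watching the force.

```bash
python3 -m handwheel '[[[0,0,0,0,0.001,0,0.012],[0,0,0,0,0.002,0,0.012],[0,0,0,0,0.002,0,0.012],[0,0,0,0,0.002,0,0.012],[0,0,0,0,0.002,0,0.012]]]'>/dev/null
python3 -c "
from h import *
goto([-.0005,-.0862,.1422])"
```

```text
t 10.8 chest [-0.001  -0.111   0.1423] turn [-0.    0.01  0.02] shift [-0.0005  0.0248  0.0001] Fchest [-2.1  -2.88  6.21]
```

```bash
python3 -m handwheel '[[[0,0,0,-0.0005,0.002,0,0.012],[0,0,0,0,0.002,0,0.012],[0,0,0,0,0.002,0,0.012],[0,0,0,0,0.002,0,0.012],[0,0,0,0,0.002,0,0.012],[0,0,0,0,0.002,0,0.012]]]'>/dev/null
python3 -c "
from h import *
goto([-.0005,-.0862,.1422])"
python3 -m handwheel '[[[0,0,0,0,0.002,0,0.012],[0,0,0,0,0.002,0,0.012],[0,0,0,0,0.002,0,0.012],[0,0,0,0,0.002,0,0.012],[0,0,0,0,0.002,0,0.012],[0,0,0,0,0.002,0,0.012]]]'>/dev/null
python3 -c "
from h import *
goto([-.0005,-.0862,.1422])"
```

```text
t 11.4 chest [-0.0005 -0.099   0.1424] turn [-0.    0.01  0.02] shift [-0.      0.0128  0.0002] Fchest [-2.53 -2.69  6.42]
 t 12.0 chest [-0.0006 -0.087   0.1423] turn [-0.    0.01  0.02] shift [-0.0001  0.0008  0.0001] Fchest [-3.13 -2.53  4.54]
```

```bash
cat > ok.py <<'E'
import sys
from h import *
goto([-.0005,-.0862,.1422])
sys.exit(abs((C.T@np.array(r.sense()["wrist_force"]))[1])>5)
E
python3 -m handwheel '[[[0,0,0,0,0.0006,0,0.012],[0,0,0,0,0.0006,0,0.012]]]'>/dev/null; python3 ok.py &&
python3 -m handwheel '[[[0,0,0,0,0.0006,0,0.012],[0,0,0,0,0.0006,0,0.012]]]'>/dev/null && python3 ok.py &&
python3 -m handwheel '[[[0,0,0,0,0.0006,0,0.012],[0,0,0,0,0.0006,0,0.012]]]'>/dev/null && python3 ok.py &&
python3 -m handwheel '[[[0,0,0,0,0.0006,0,0.012],[0,0,0,0,0.0006,0,0.012]]]'>/dev/null && python3 ok.py &&
python3 -m handwheel '[[[0,0,0,0,0.0006,0,0.012],[0,0,0,0,0.0006,0,0.012]]]'>/dev/null && python3 ok.py &&
python3 -m handwheel '[[[0,0,0,0,0.0006,0,0.012],[0,0,0,0,0.0006,0,0.012]]]'>/dev/null && python3 ok.py &&
python3 -m handwheel '[[[0,0,0,0,0.0006,0,0.012],[0,0,0,0,0.0006,0,0.012]]]'>/dev/null && python3 ok.py &&
python3 -m handwheel '[[[0,0,0,0,0.0006,0,0.012],[0,0,0,0,0.0006,0,0.012]]]'>/dev/null && python3 ok.py
```

```text
t 12.2 chest [-0.0005 -0.0858  0.1423] turn [-0.    0.01  0.02] shift [-0.     -0.0004  0.0001] Fchest [-2.1  -2.28  5.14]False
```

```bash
sed -i 's/sys.exit(\(.*\))$/sys.exit(int(\1))/' ok.py
python3 -m handwheel '[[[0,0,0,0,0.0006,0,0.012],[0,0,0,0,0.0006,0,0.012]]]'>/dev/null && python3 ok.py &&
python3 -m handwheel '[[[0,0,0,0,0.0006,0,0.012],[0,0,0,0,0.0006,0,0.012]]]'>/dev/null && python3 ok.py &&
python3 -m handwheel '[[[0,0,0,0,0.0006,0,0.012],[0,0,0,0,0.0006,0,0.012]]]'>/dev/null && python3 ok.py &&
python3 -m handwheel '[[[0,0,0,0,0.0006,0,0.012],[0,0,0,0,0.0006,0,0.012]]]'>/dev/null && python3 ok.py &&
python3 -m handwheel '[[[0,0,0,0,0.0006,0,0.012],[0,0,0,0,0.0006,0,0.012]]]'>/dev/null && python3 ok.py &&
python3 -m handwheel '[[[0,0,0,0,0.0006,0,0.012],[0,0,0,0,0.0006,0,0.012]]]'>/dev/null && python3 ok.py &&
python3 -m handwheel '[[[0,0,0,0,0.0006,0,0.012],[0,0,0,0,0.0006,0,0.012]]]'>/dev/null && python3 ok.py &&
python3 -m handwheel '[[[0,0,0,0,0.0006,0,0.012],[0,0,0,0,0.0006,0,0.012]]]'>/dev/null && python3 ok.py
```

```text
t 12.4 chest [-0.0006 -0.0846  0.1423] turn [-0.    0.01  0.02] shift [-0.0001 -0.0016  0.0001] Fchest [-2.11 -2.38  5.85]
 t 12.6 chest [-0.0005 -0.0834  0.1423] turn [-0.    0.01  0.02] shift [-0.     -0.0028  0.0001] Fchest [-2.45 -3.3   6.01]
 t 12.8 chest [-0.0005 -0.0822  0.1423] turn [-0.    0.01  0.02] shift [-0.     -0.004   0.0001] Fchest [-2.78 -2.59  5.1 ]
 t 13.0 chest [-0.0006 -0.081   0.1423] turn [-0.    0.01  0.02] shift [-0.0001 -0.0052  0.0001] Fchest [-1.36 -3.58  5.25]
 t 13.2 chest [-0.0006 -0.0798  0.1423] turn [-0.    0.01  0.02] shift [-0.0001 -0.0064  0.0001] Fchest [-1.76 -2.53  4.73]
 t 13.4 chest [-0.0006 -0.0786  0.1423] turn [-0.    0.01  0.02] shift [-0.0001 -0.0076  0.0001] Fchest [-2.81 -2.24  4.73]
 t 13.6 chest [-0.0006 -0.0774  0.1423] turn [-0.    0.01  0.02] shift [-0.0001 -0.0088  0.0001] Fchest [-1.72 -3.53  4.35]
 t 13.8 chest [-0.0006 -0.0762  0.1423] turn [-0.    0.01  0.02] shift [-0.0001 -0.01    0.0001] Fchest [-3.03 -2.79  5.  ]
```

```bash
python3 -m handwheel '[[[0,0,0,0,0.0006,0,0.012],[0,0,0,0,0.0006,0,0.012]]]'>/dev/null && python3 ok.py &&
python3 -m handwheel '[[[0,0,0,0,0.0006,0,0.012],[0,0,0,0,0.0006,0,0.012]]]'>/dev/null && python3 ok.py &&
python3 -m handwheel '[[[0,0,0,0,0.0006,0,0.012],[0,0,0,0,0.0006,0,0.012]]]'>/dev/null && python3 ok.py &&
python3 -m handwheel '[[[0,0,0,0,0.0006,0,0.012],[0,0,0,0,0.0006,0,0.012]]]'>/dev/null && python3 ok.py &&
python3 -m handwheel '[[[0,0,0,0,0.0006,0,0.012],[0,0,0,0,0.0006,0,0.012]]]'>/dev/null && python3 ok.py &&
python3 -m handwheel '[[[0,0,0,0,0.0006,0,0.012],[0,0,0,0,0.0006,0,0.012]]]'>/dev/null && python3 ok.py &&
python3 -m handwheel '[[[0,0,0,0,0.0006,0,0.012],[0,0,0,0,0.0006,0,0.012]]]'>/dev/null && python3 ok.py &&
python3 -m handwheel '[[[0,0,0,0,0.0006,0,0.012],[0,0,0,0,0.0006,0,0.012]]]'>/dev/null && python3 ok.py &&
python3 -m handwheel '[[[0,0,0,0,0.0006,0,0.012],[0,0,0,0,0.0006,0,0.012]]]'>/dev/null && python3 ok.py &&
python3 -m handwheel '[[[0,0,0,0,0.0006,0,0.012],[0,0,0,0,0.0006,0,0.012]]]'>/dev/null && python3 ok.py &&
python3 -m handwheel '[[[0,0,0,0,0.0006,0,0.012],[0,0,0,0,0.0006,0,0.012]]]'>/dev/null && python3 ok.py &&
python3 -m handwheel '[[[0,0,0,0,0.0006,0,0.012],[0,0,0,0,0.0006,0,0.012]]]'>/dev/null && python3 ok.py &&
python3 -m handwheel '[[[0,0,0,0,0.0006,0,0.012],[0,0,0,0,0.0006,0,0.012]]]'>/dev/null && python3 ok.py &&
python3 -m handwheel '[[[0,0,0,0,0.0006,0,0.012],[0,0,0,0,0.0006,0,0.012]]]'>/dev/null && python3 ok.py &&
python3 -m handwheel '[[[0,0,0,0,0.0006,0,0.012],[0,0,0,0,0.0006,0,0.012]]]'>/dev/null && python3 ok.py
```

```text
t 14.0 chest [-0.0006 -0.075   0.1423] turn [-0.    0.01  0.02] shift [-0.0001 -0.0112  0.0001] Fchest [-2.54 -2.74  4.97]
 t 14.2 chest [-0.0006 -0.0738  0.1423] turn [-0.    0.01  0.02] shift [-0.0001 -0.0124  0.0001] Fchest [-2.68 -2.77  5.39]
 t 14.4 chest [-0.0007 -0.073   0.1423] turn [-0.01  0.    0.02] shift [-0.0002 -0.0132  0.0001] Fchest [-1.52 -5.48  4.67]
```

```bash
python3 -m handwheel '[[[0,0,0,0,0.0004,0,0.012],[0,0,0,0,0,0,0.012]]]'>/dev/null; python3 ok.py
```

```text
t 14.6 chest [-0.0008 -0.073   0.1422] turn [-0.01 -0.    0.02] shift [-0.0003 -0.0132  0.    ] Fchest [-1.45 -4.27  5.81]
```

```bash
python3 -m handwheel '[[[0,0,0,0,0.0006,0,0.012],[0,0,0,0,0,0,0.012]]]'>/dev/null; python3 ok.py
```

```text
t 14.8 chest [-0.001  -0.0729  0.1422] turn [-0.02 -0.01  0.02] shift [-0.0005 -0.0133  0.    ] Fchest [-1.41 -6.51  6.19]
```

A firm stop at y=-0.073, about 47 mm of travel and within the expected range. I'll back off to the middle of the notch and start lowering.

```bash
python3 -m handwheel '[[[0,0,0,0,-0.001,0,0.012],[0,0,0,0,-0.001,0,0.012],[0,0,0,0,-0.0008,0,0.012],[0,0,0,0,0,0,0.012]]]'>/dev/null; python3 ok.py
```

```text
t 15.2 chest [-1.000e-04 -7.340e-02  1.424e-01] turn [0.02 0.02 0.02] shift [ 0.0004 -0.0128  0.0002] Fchest [-2.24  2.43  5.06]
```

```bash
python3 -m handwheel '[[[0,0,0,0,-0.0006,0,0.012],[0,0,0,0,-0.0004,0,0.012],[0,0,0,0,0,0,0.012]]]'>/dev/null; python3 ok.py
python3 -m handwheel '[[[0,0,0,0.004,0,0.0004,0.012],[0,0,0,0.004,0,0.0004,0.012],[0,0,0,0.0039,0,0.001,0.012]]]'>/dev/null; python3 ok.py
```

```text
t 15.5 chest [-0.0002 -0.0745  0.1424] turn [0.01 0.02 0.02] shift [ 0.0003 -0.0117  0.0002] Fchest [-2.79  1.52  6.25]
 t 15.8 chest [-0.0119 -0.0746  0.1396] turn [0.02 0.03 0.02] shift [-0.0114 -0.0116 -0.0026] Fchest [ 5.19  1.87 -5.74]
```

```bash
python3 -m handwheel '[[[0,0,0,0.0019,0,0.0006,0.012],[0,0,0,0.0019,0,0.0006,0.012]]]'>/dev/null; python3 ok.py
```

```text
t 16.0 chest [-0.0155 -0.0748  0.1382] turn [0.01 0.03 0.02] shift [-0.015  -0.0114 -0.004 ] Fchest [ 5.49  2.04 -6.62]
```

```bash
python3 -m handwheel '[[[0,0,0,0.0020,0,0.0020,0.012],[0,0,0,0.0025,0,0.0017,0.012]]]'>/dev/null; python3 ok.py
```

```text
t 16.2 chest [-0.0194 -0.0748  0.1349] turn [0.01 0.04 0.02] shift [-0.0189 -0.0114 -0.0073] Fchest [ 7.84  0.85 -8.86]
```

```bash
python3 - <<'E'
from h import *
snap("scene","s2"); snap("wrist","w2")
a=cv2.resize(cv2.imread("pics/s2.png")[170:220,205:285],(640,400),interpolation=cv2.INTER_CUBIC);cv2.imwrite("pics/s2c.png",a)
b=cv2.resize(cv2.imread("pics/w2.png")[170:320,160:360],(800,600),interpolation=cv2.INTER_CUBIC);cv2.imwrite("pics/w2c.png",b)
s=r.sense();print(s["moment"],s["gripper_width"],s["gripper_force"])
E
```

```text
[ 0.03032412 -2.41204532 -0.04536205] 0.14932630845041622 20.839416682720184
```

View pics/s2c.png

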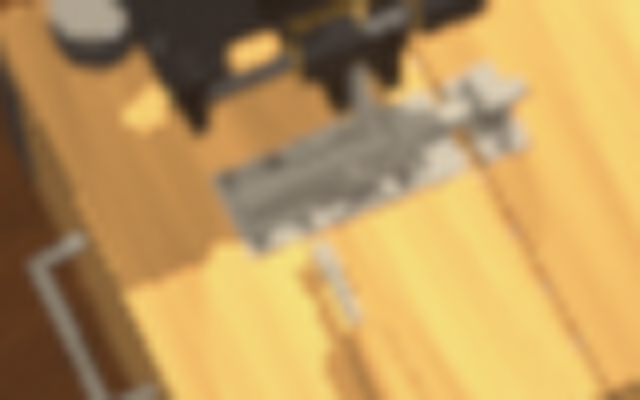

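View pics/w2c.png

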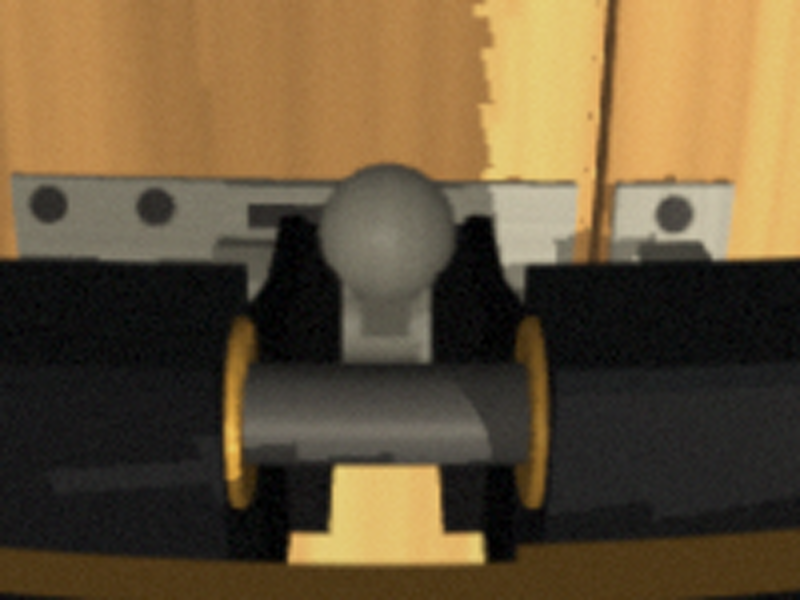

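The scene view shows the bolt bar through the staple near (480,110). The wrist view shows the ball at (387,232), squeezed out ahead of the pads (opening 13 mm). I'll compute the handle's angle from that.

```bash
cat >> h.py <<'E'
def wray(u,v):
    c=cams.get_calibration("wrist");K=np.array(c["camera_matrix"],float);Tc=np.array(c["T_tool_cam"]);s=r.sense()
    R=np.array(s["ee_rot"]);p=np.array(s["tcp_pos"]);m=np.array([u-K[0,2],v-K[1,2]])/K[0,0];th=np.hypot(*m)
    d=np.r_[np.sin(th)*m/th,np.cos(th)]; return C.T@(R@Tc[:3,3]+p-O), C.T@(R@Tc[:3,:3]@d)
def knob(u,v):
    o,d=wray(u,v)
    for a in range(15,130,5):
        q=np.array([-.046*np.cos(np.radians(a)),0,.112+.046*np.sin(np.radians(a))]); k=(q[2]-o[2])/d[2]; p=o+k*d
        print(a,round(np.radians(a)-.349,2),(p-q)[0].round(4),p[1].round(4),end=' | ')
E
python3 -c "
from h import *
knob(256.3,227.6)"
```

```text
15 -0.09 0.0217 -0.0743 | 20 0.0 0.0189 -0.0743 | 25 0.09 0.0157 -0.0743 | 30 0.17 0.0123 -0.0743 | 35 0.26 0.0087 -0.0743 | 40 0.35 0.0049 -0.0743 | 45 0.44 0.0009 -0.0743 | 50 0.52 -0.0033 -0.0743 | 55 0.61 -0.0075 -0.0743 | 60 0.7 -0.0118 -0.0743 | 65 0.79 -0.0162 -0.0743 | 70 0.87 -0.0206 -0.0743 | 75 0.96 -0.0249 -0.0743 | 80 1.05 -0.0292 -0.0743 | 85 1.13 -0.0334 -0.0743 | 90 1.22 -0.0375 -0.0743 | 95 1.31 -0.0414 -0.0743 | 100 1.4 -0.0452 -0.0743 | 105 1.48 -0.0487 -0.0743 | 110 1.57 -0.052 -0.0743 | 115 1.66 -0.0551 -0.0743 | 120 1.75 -0.0578 -0.0743 | 125 1.83 -0.0603 -0.0743 |
```

The handle is at about 0.46 rad, so it is in the locking notch. I'll release it and let it fall, then look.

```bash
python3 -m handwheel '[[[0,0,0,0,0,0,0.02],[0,0,0,0,0,0,0.04],[0,0,0,0,0,0,0.04],[0,0,0,0,0,-0.01,0.04],[0,0,0,0,0,-0.03,0.04],[0,0,0,0,0,-0.03,0.04],[0,0,0,0,0,0,0.04],[0,0,0,0,0,0,0.04]]]'
python3 - <<'E'
from h import *
goto([-.0445,-.0745,.2])
snap("wrist","w3")
b=cv2.resize(cv2.imread("pics/w3.png")[130:280,160:360],(800,600),interpolation=cv2.INTER_CUBIC);cv2.imwrite("pics/w3c.png",b)
E
```

```text
time_s: 17.1
tcp_pos: [0.4967, 0.0018, 0.2064]
ee_rot: [[-0.976, 0.219, 0.002], [0.219, 0.976, 0.001], [-0.001, 0.001, -1.0]]
wrist_force: [-0.0, 0.4, 0.4]
gripper_width: 0.455
gripper_force: 0.0
 t 17.1 chest [-0.0211 -0.0754  0.2064] turn [0.01 0.01 0.02] shift [0.0234 0.0009 0.0064] Fchest [-0.13  0.38  0.35]
```

View pics/w3c.png

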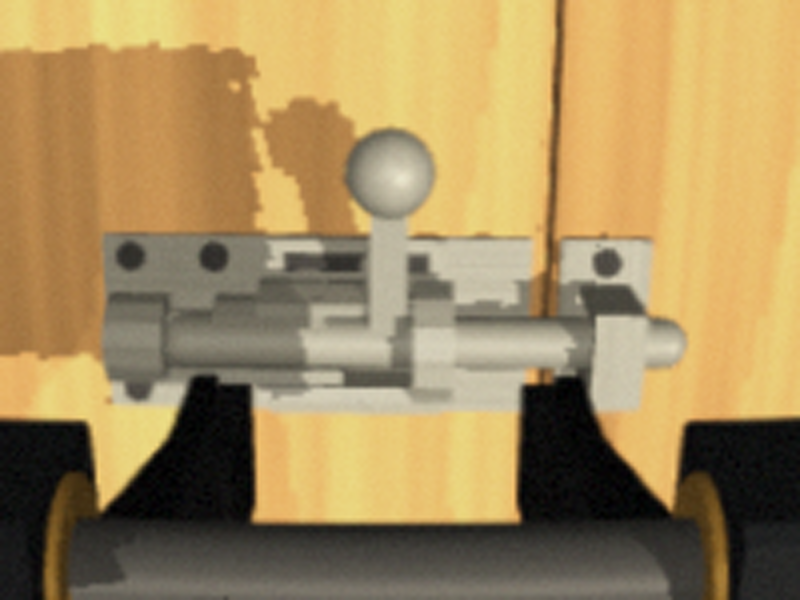

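The ball is at (390,173) in the crop, with the bar through the staple at (620,345). I'll check the angle.

```bash
python3 -c "
from h import *
knob(160+390/4-.4,130+173/4-.4)" | tr '|' '\n' | head -9
```

```text
15 -0.09 0.0005 -0.0745 
 20 0.0 -0.0015 -0.0746 
 25 0.09 -0.0039 -0.0746 
 30 0.17 -0.0066 -0.0746 
 35 0.26 -0.0095 -0.0746 
 40 0.35 -0.0126 -0.0746 
 45 0.44 -0.016 -0.0746 
 50 0.52 -0.0196 -0.0746 
 55 0.61 -0.0233 -0.0746
```

```bash
python3 -m handwheel '[[[0,0,0,0,0,-0.02,0.04],[0,0,0,0,0,-0.02,0.04],[0,0,0,0,0,0,0.04],[0,0,0,0,0,0,0.04]]]' >/dev/null; python3 -c "
from h import *
print(r.finish_job())"
```

```text
the job is handed in; nothing more can be done
None
```

I shut the lid flush, slid the bolt about 46 mm through the staple, and the last wrist picture shows its handle seated in the locking notch; I handed the job in at about 17.5 s, but the hand-in returned no verdict.

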